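# Pack the stripped hexes for re-cording

### The job

The five hex chocks have had their old cords cut off and go into the grey parts tray for re-cording, all standing on end. Stand the smallest in the tray first, slip the medium one over it, and then one of the three large ones over both, each down to the tray floor. Pack the other two large ones close up against that nest and against each other, flat side to flat side, so that the three large ones sit as a tight triangle in the tray; let go, and leave the carabiner, the belay device and the ice screw where they lie.

Things in the scene. Friction and masses are not known exactly. Their poses are not given: they have to be found in the camera images.
- hex_small: small hex chock, cord removed: bare aluminium tube of regular hexagonal section, open at both ends, standing on end. 32 mm across flats, 37 mm across corners, 40 mm tall, wall 3 mm (26 mm across flats inside). Origin: centre of the lower end; z up the tube; x square to a flat (flats face 0, 60, .. 300 degrees from x)
- hex_medium: medium hex chock, cord removed: bare aluminium tube of regular hexagonal section, open at both ends, standing on end. 46 mm across flats, 53 mm across corners, 50 mm tall, wall 3 mm (40 mm across flats inside). Origin: centre of the lower end; z up the tube; x square to a flat (flats face 0, 60, .. 300 degrees from x)
- hex_large1: large hex chock, cord removed: bare aluminium tube of regular hexagonal section, open at both ends, standing on end. 60 mm across flats, 69 mm across corners, 60 mm tall, wall 3 mm (54 mm across flats inside); hex_large1, 2 and 3 are identical, interchangeable. Origin: centre of the lower end; z up the tube; x square to a flat (flats face 0, 60, .. 300 degrees from x)
- hex_large2: large hex chock, cord removed: bare aluminium tube of regular hexagonal section, open at both ends, standing on end. 60 mm across flats, 69 mm across corners, 60 mm tall, wall 3 mm (54 mm across flats inside); hex_large1, 2 and 3 are identical, interchangeable. Origin: centre of the lower end; z up the tube; x square to a flat (flats face 0, 60, .. 300 degrees from x)
- hex_large3: large hex chock, cord removed: bare aluminium tube of regular hexagonal section, open at both ends, standing on end. 60 mm across flats, 69 mm across corners, 60 mm tall, wall 3 mm (54 mm across flats inside); hex_large1, 2 and 3 are identical, interchangeable. Origin: centre of the lower end; z up the tube; x square to a flat (flats face 0, 60, .. 300 degrees from x)
- tray: grey plastic parts tray, fixed to the bench: square, 162 x 162 mm outside, 156 x 156 mm inside, floor 3 mm thick, rim 19 mm above the bench. Empty at the start. Origin: centre of its underside, at bench level; x and y along its sides, z up
- clamp: steel spring clamp lying on a spruce offcut of 170 x 105 x 18 mm and holding a green plastic skin tip fitting; fixed to the bench, about 190 x 105 mm in plan (105 mm along y; from 85 mm behind the origin to 102 mm ahead of it along x), 50 mm high. Origin: centre of the offcut's underside. Takes no part
- carabiner: purple carabiner lying flat, 111 x 60 mm, 11 mm thick; origin near its middle on the underside, x along its length. Leave it
- belay_device: aluminium tube belay device, about 65 mm (x, with its wire loop) x 58 mm (y) x 26 mm high; origin: centre of the underside of its body. Leave it
- ice_screw: silver ice screw lying flat, about 195 mm long (along x), 26 mm high, its hanger reaching 53 mm to +y near the +x end; origin below its middle at bench level. Leave it
Mind the look-alikes: they are no part of the job. Leave any blue or purple look-alike of the hex_large2 alone.

How it is judged:
On the way, in this order (a step that is already met when the one before it is completed fails the run):
1. the small hex stands on end on the tray floor, let go (x of hex_small in the frame of tray between -0.06 and 0.06 m and y of hex_small in the frame of tray between -0.06 and 0.06 m and z of hex_small in the frame of tray between -0.002 and 0.008 m and angle between hex_small's own z axis and vertical below 0.12 rad and contact force between the fingers and hex_small below 0.2 N), for 0.2 s.
2. the medium hex stands on the tray floor around the small one, let go (x of hex_medium in the frame of tray between -0.06 and 0.06 m and y of hex_medium in the frame of tray between -0.06 and 0.06 m and z of hex_medium in the frame of tray between -0.002 and 0.008 m and angle between each of hex_medium, hex_small's own z axis and vertical below 0.12 rad and horizontal distance between hex_medium and hex_small below 0.008 m and x of hex_small in the frame of tray between -0.06 and 0.06 m and y of hex_small in the frame of tray between -0.06 and 0.06 m and z of hex_small in the frame of tray between -0.002 and 0.008 m and contact force between the fingers and hex_medium below 0.2 N), for 0.2 s.
3. one large hex stands on the tray floor around the medium one, let go ((((x of hex_large1 in the frame of tray between -0.06 and 0.06 m and y of hex_large1 in the frame of tray between -0.06 and 0.06 m and z of hex_large1 in the frame of tray between -0.002 and 0.008 m and angle between hex_large1's own z axis and vertical below 0.12 rad) and horizontal distance between hex_large1 and hex_medium below 0.008 m and contact force between the fingers and hex_large1 below 0.2 N) or ((x of hex_large2 in the frame of tray between -0.06 and 0.06 m and y of hex_large2 in the frame of tray between -0.06 and 0.06 m and z of hex_large2 in the frame of tray between -0.002 and 0.008 m and angle between hex_large2's own z axis and vertical below 0.12 rad) and horizontal distance between hex_large2 and hex_medium below 0.008 m and contact force between the fingers and hex_large2 below 0.2 N) or ((x of hex_large3 in the frame of tray between -0.06 and 0.06 m and y of hex_large3 in the frame of tray between -0.06 and 0.06 m and z of hex_large3 in the frame of tray between -0.002 and 0.008 m and angle between hex_large3's own z axis and vertical below 0.12 rad) and horizontal distance between hex_large3 and hex_medium below 0.008 m and contact force between the fingers and hex_large3 below 0.2 N))), for 0.2 s.
At the end, for the whole second after the job is handed in: All five stand upright on the tray floor, at rest and let go: the medium hex around the small and a large one around the medium (centres within 8 mm); the three large hexes' centres pairwise within 66 mm (60 is flat on flat), their flats parallel within 11 degrees (all of step 2 and x of hex_large1 in the frame of tray between -0.06 and 0.06 m and y of hex_large1 in the frame of tray between -0.06 and 0.06 m and z of hex_large1 in the frame of tray between -0.002 and 0.008 m and angle between each of hex_large1, hex_large2, hex_large3's own z axis and vertical below 0.12 rad and x of hex_large2 in the frame of tray between -0.06 and 0.06 m and y of hex_large2 in the frame of tray between -0.06 and 0.06 m and z of hex_large2 in the frame of tray between -0.002 and 0.008 m and x of hex_large3 in the frame of tray between -0.06 and 0.06 m and y of hex_large3 in the frame of tray between -0.06 and 0.06 m and z of hex_large3 in the frame of tray between -0.002 and 0.008 m and horizontal distance between any of hex_large1, hex_large2, hex_large3 and hex_medium below 0.008 m and horizontal distance between hex_large1 and hex_large2 below 0.066 m and (angle between the x axis of hex_large1 and the x axis of hex_large2, either way round below 0.2 rad or angle between the x axis of hex_large1 and the x axis of hex_large2, either way round between 0.847 and 1.247 rad) and horizontal distance between each of hex_large1, hex_large2 and hex_large3 below 0.066 m and (angle between the x axis of hex_large1 and the x axis of hex_large3, either way round below 0.2 rad or angle between the x axis of hex_large1 and the x axis of hex_large3, either way round between 0.847 and 1.247 rad) and (angle between the x axis of hex_large2 and the x axis of hex_large3, either way round below 0.2 rad or angle between the x axis of hex_large2 and the x axis of hex_large3, either way round between 0.847 and 1.247 rad) and linear speed of each of hex_small, hex_medium, hex_large1, hex_large2, hex_large3 below 0.01 m/s and contact force between the fingers and hex_small below 0.2 N and contact force between the fingers and hex_large1 below 0.2 N and contact force between the fingers and hex_large2 below 0.2 N and contact force between the fingers and hex_large3 below 0.2 N); the robot touches nothing.
It fails at once if the carabiner is pushed more than 25 mm from its place (distance of carabiner from where it was at the start of the episode above 0.025 m).
It fails at once if the belay device is pushed more than 25 mm from its place (distance of belay_device from where it was at the start of the episode above 0.025 m).
It fails at once if the ice screw is pushed more than 25 mm from its place (distance of ice_screw from where it was at the start of the episode above 0.025 m).
It also fails if it takes over 109 s, if anything falls off the work surface, if the arm or the gripper's body presses on something with over 40 N, if the wrist force passes 120 N, or if a joint passes its speed limit or range.

### The arm

A 6-joint arm with a two-finger parallel gripper is mounted at the origin on the work surface. World frame = base frame: x ahead of the robot, y to its left, z up, the work surface at z = 0. Lengths are in m, angles in rad, forces in N, time in s.
With the tool pointing down it reaches from about 0.25 to 0.775 m from the base axis. Payload 4 kg.
Tool frame: the origin (TCP) lies at the very end of the fingers, on their centre line; the grasp point (between the pads) lies 19 mm behind it (tcp_to_grasp is the distance from the TCP to the grasp point, in m); z points along the fingers, y is the line along which they close (so a half turn about z gives the same grasp; the last joint's range is limited). The gripper opens to 94 mm and grips with 3 to 60 N. Pads are 16 mm wide; open, the fingers measure 119 mm over their backs; the gripper's body (75 mm by 177 mm) begins 78 mm behind the grasp point.
Start: joints at [-1.353, 0.087, 1.371, -0, 1.684, -0.103], TCP at [0.173, -0.522, 0.206] pointing down, gripper open.
Joint ranges: [-3.1, 3.1], [-0.76, 2.03], [0.27, 2.55], [-1.08, 4.22], [0.17, 2.65], [-2.57, 2.57]. Speed limits (rad/s): [2.79, 2.79, 3.14, 3.14, 3.14, 3.14].

### API

Orientations are given as [roll, pitch, yaw] about the fixed x, y, z axes, in that order (R = Rz(yaw) Ry(pitch) Rx(roll)).
In Python, from bench import * gives the robot as it stands.
- The arm moves only by the shell command python3 -m creep 'ROWS'. ROWS is rows parted by semicolons, their numbers by spaces, 1 to 20 of them, each of 5 numbers: the finger opening in m, then dx, dy, dz in m, then a turn about the tool's z in rad; each row shifts and turns the commanded pose from where the row before left it, along the tool's axes as they then stand; what a row does not reach is not made up. A row lasts 1/12 s, in which the tool goes at most 0.0417 m and 0.125 rad, less where a joint would pass 70% of its speed; a pose out of reach is approached as far as the arm can. The fingers move at their own pace and stop on an object; the grip force is fixed at half the most. Time passes only in rows, so rows that do not move let the fingers close. It prints the time, the measured TCP pose, the force, the opening and the grip force at its end.
- get_obs(): the state, without advancing time (a new reading comes with each control period).
- snapshot(name): name is "scene" or "top" or "wrist"; returns a dict with "color" (480x640x3 uint8, blue, green, red), "fx", "fy", "cx", "cy" (pixels), "extrinsics" (4x4, takes a point from world to camera coordinates). Camera axes: x right, y down, z forward; pixel columns grow to the right and rows downward; lengths in m; the calibration is good to about 2 mm. The wrist camera is an equidistant fisheye: a pixel r from the principal point sees the ray r / f radians off the axis. A picture is of the moment at which its call begins. There is no depth.
- close_job(): hands the job in; it is judged then, once.
The state is a dict: "time": time; "joint_positions": joint angles; "qvel": joint speeds; "joint_torque": joint torques, N m; "tool_pos": TCP position; "ee_rot": TCP orientation; "wrist_force": force on the tool from outside, world axes, zero at the start; "wrist_torque": the same for the moment, N m; "width": finger opening in m; "finger_force": force on a finger pad.
Only numpy, scipy, OpenCV 4.12 (cv2) and the standard library are available. Lean on these libraries where they do the work, as an engineer would, in place of code of your own. Each camera call takes 0.05 s, during which the arm holds its last target. There are 200 camera calls.

## Working session

There is one attempt and no reset: what is moved stays moved. The work goes in short steps, Python scripts to look and compute and a shell command to move; the robot and the scene stay as the last step left them, time stands still between calls to the robot, and variables do not carry over. Pictures are saved under pics/ and viewed, at most 14 in all, crops included, and the job is handed in when it is done.

```bash
mkdir -p pics; python3 - <<'E'
from bench import *
import cv2,numpy as np
o=get_obs();print({k:np.round(v,3) for k,v in o.items()})
for n in("top","scene"):
    s=snapshot(n);cv2.imwrite(f"pics/{n}0.png",s["color"]);print(n,s["fx"],s["fy"],s["cx"],s["cy"],np.round(s["extrinsics"],4).tolist())
E
```

```text
{'time': np.float64(0.0), 'joint_positions': array([-1.353,  0.088,  1.372, -0.   ,  1.684, -0.103]), 'qvel': array([-0.   ,  0.002,  0.   , -0.   , -0.001,  0.   ]), 'joint_torque': array([-1.0000e-03, -3.4018e+01, -3.0243e+01,  7.2000e-02,  3.3000e-02,
       -0.0000e+00]), 'tool_pos': array([ 0.173, -0.521,  0.204]), 'ee_rot': array([-3.139, -0.   ,  0.321]), 'wrist_force': array([-0.09 , -0.661, -0.699]), 'wrist_torque': array([ 0.02 , -0.032, -0.002]), 'finger_force': np.float64(0.0), 'width': np.float64(0.094)}
top 462.42592722737663 462.42592722737663 320.1191754794108 240.59982990281463 [[-0.0064, -1.0, -0.0056, -0.0118], [-0.9821, 0.0074, -0.1882, 0.5594], [0.1882, 0.0043, -0.9821, 0.7013], [0.0, 0.0, 0.0, 1.0]]
scene 462.1814388833752 462.1814388833752 320.34519232603657 238.1586608677084 [[-0.875, 0.4841, -0.0027, 0.506], [0.3636, 0.6535, -0.6639, -0.1627], [-0.3196, -0.5818, -0.7479, 1.0915], [0.0, 0.0, 0.0, 1.0]]
```

View pics/top0.png

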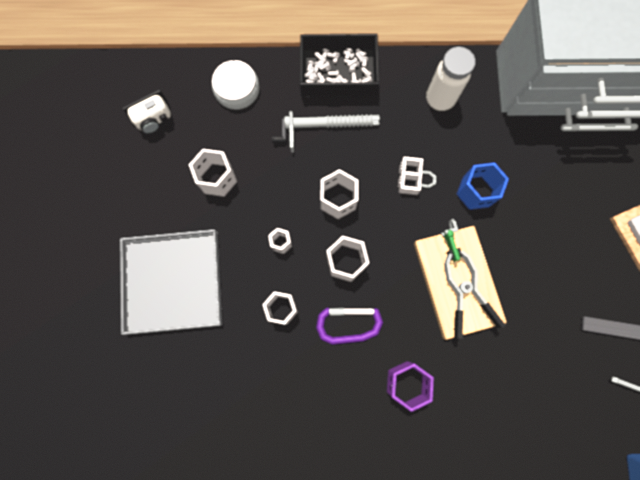

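View pics/scene0.png

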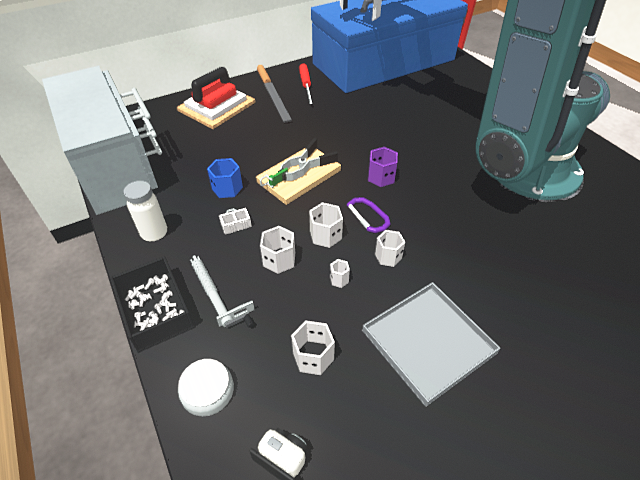

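Top view, pixels: white large hexes are at (213,172), (340,193) and (348,258), the medium at (280,308) and the small at (280,240). The look-alikes are the blue hex at (483,186) and the purple hex at (411,386), which I leave alone. The tray is at (171,282), the carabiner at (349,325), the belay device at (414,176), and the ice screw at (330,123). The white jar lid (235,85) is round, so not a hex. Next is a close crop to check the choice.

```bash
cat > h.py <<'E'
from bench import *
import cv2,numpy as np
def ray(s,px,z):
    E=s["extrinsics"];R,t=E[:3,:3],E[:3,3];px=np.atleast_2d(px).astype(float)
    d=np.c_[(px[:,0]-s["cx"])/s["fx"],(px[:,1]-s["cy"])/s["fy"],np.ones(len(px))]@R
    c=-R.T@t;return (c+d*((z-c[2])/d[:,2])[:,None])[:,:2]
def proj(s,P):
    E=s["extrinsics"];p=np.atleast_2d(P)@E[:3,:3].T+E[:3,3];return np.c_[s["fx"]*p[:,0]/p[:,2]+s["cx"],s["fy"]*p[:,1]/p[:,2]+s["cy"]]
def go(x,y,z,yaw):  # deltas in tool axes after turning to yaw (mod 60deg given already)
    o=get_obs();p=o["tool_pos"];w=o["ee_rot"][2];d=np.array([x,y,z])-p
    print("turn %.3f"%(-((yaw-w+np.pi)%(2*np.pi)-np.pi)),"dx %.4f dy %.4f dz %.4f"%(d[0]*np.cos(yaw)+d[1]*np.sin(yaw),d[0]*np.sin(yaw)-d[1]*np.cos(yaw),-d[2]),"j6 %.2f"%o["joint_positions"][5])
E
python3 - <<'E'
from h import *
s=snapshot("top");c=s["color"][130:345,110:400];cv2.imwrite("pics/crop.png",cv2.resize(c,None,fx=2.7,fy=2.7,interpolation=cv2.INTER_CUBIC))
g=s["color"].min(2)
print(g[180:215,340].tolist());print(g[193,315:365].tolist())
E
```

```text
[143, 143, 142, 130, 100, 62, 34, 29, 31, 32, 30, 32, 31, 37, 44, 49, 49, 52, 52, 48, 50, 49, 48, 47, 43, 78, 184, 255, 255, 255, 208, 149, 139, 141, 144]
[49, 50, 46, 49, 101, 205, 255, 255, 227, 108, 38, 27, 31, 30, 29, 32, 31, 32, 29, 29, 32, 31, 33, 32, 32, 37, 36, 35, 37, 35, 31, 32, 31, 31, 29, 32, 33, 59, 106, 194, 255, 255, 255, 192, 72, 42, 49, 48, 49, 48]
```

View pics/crop.png

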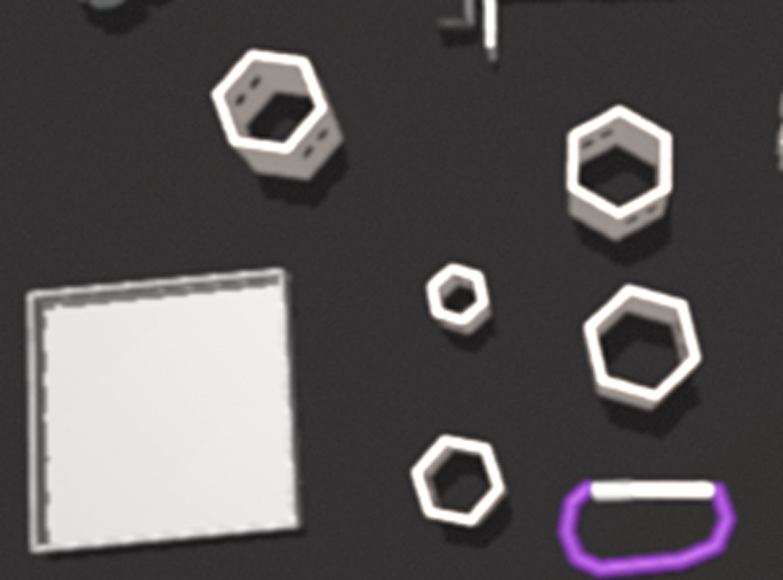

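The crop confirms five bare white hexes: large at crop (270,100), (620,160) and (642,345), small at (458,297), medium at (458,480). The rims are saturated and the sides grey, so a threshold isolates each rim.

```bash
cat >> h.py <<'E'
def rims(s,H,th=200,k=4):
    # bright rings: centre (world), flat-angle mod 60deg, size AF
    g=cv2.resize(s["color"].min(2),None,fx=k,fy=k,interpolation=cv2.INTER_CUBIC)
    cs,_=cv2.findContours((g>th).astype(np.uint8),cv2.RETR_EXTERNAL,cv2.CHAIN_APPROX_NONE);out=[]
    for c in cs:
        if cv2.contourArea(c)<200*k*k: continue
        px=(cv2.convexHull(c)[:,0]+.5)/k-.5; m=px.mean(0)
        for h in H:
            P=ray(s,px,h).astype(np.float32);A=cv2.contourArea(P);M=cv2.moments(P*1000)
            C=np.array([M["m10"],M["m01"]])/M["m00"]/1000
            n=np.roll(P,-1,0)-P;L=np.hypot(*n.T);f=(L*np.exp(6j*(np.arctan2(n[:,1],n[:,0])+np.pi/2))).sum()
            out.append((m,h,C,np.angle(f)/6,np.sqrt(A/.866),abs(f)/L.sum()))
    return out
def tray(s,th=80):
    k=4;g=cv2.resize(s["color"].min(2),None,fx=k,fy=k,interpolation=cv2.INTER_CUBIC)
    cs,_=cv2.findContours((g>th).astype(np.uint8),cv2.RETR_EXTERNAL,cv2.CHAIN_APPROX_NONE)
    c=min(cs,key=lambda c:np.hypot(*(c[:,0].mean(0)/k-[171,282])))
    return cv2.minAreaRect((ray(s,(c[:,0]+.5)/k-.5,.019)*1000).astype(np.float32))
E
python3 - <<'E'
from h import *
s=snapshot("top")
for r in rims(s,[.04,.05,.06]):
    if abs(r[4]-{.04:.032,.05:.046,.06:.060}[r[1]])<.004: print(np.round(r[0]),r[1],np.round(r[2],4),"flat %.3f AF %.4f q %.2f"%r[3:])
print(tray(s))
t=snapshot("scene")
for r in rims(t,[.04,.05,.06],th=195):
    if abs(r[4]-{.04:.032,.05:.046,.06:.060}[r[1]])<.008: print("sc",np.round(r[0]),r[1],np.round(r[2],4),"flat %.3f AF %.4f q %.2f"%r[3:])
E
```

```text
[278. 307.] 0.05 [0.4521 0.0505] flat -0.195 AF 0.0482 q 0.82
[349. 256.] 0.06 [ 0.5319 -0.0593] flat -0.296 AF 0.0625 q 0.85
[279. 238.] 0.04 [0.5658 0.0527] flat -0.316 AF 0.0345 q 0.64
[338. 191.] 0.06 [ 0.6435 -0.0474] flat 0.503 AF 0.0626 q 0.84
[415. 175.] 0.06 [ 0.6691 -0.1746] flat 0.145 AF 0.0563 q 0.12
[208. 166.] 0.06 [0.6842 0.1683] flat -0.150 AF 0.0627 q 0.83
[608. 113.] 0.04 [ 0.7851 -0.5325] flat -0.001 AF 0.0291 q 0.82
[146. 109.] 0.05 [0.7957 0.2854] flat 0.499 AF 0.0481 q 0.35
[605.  93.] 0.05 [ 0.8166 -0.5276] flat 0.037 AF 0.0469 q 0.11
[575.  69.] 0.05 [ 0.8647 -0.4938] flat -0.002 AF 0.0491 q 0.88
[318.  66.] 0.05 [ 0.8768 -0.0146] flat -0.091 AF 0.0449 q 0.46
[458.  61.] 0.05 [ 0.8824 -0.2633] flat -0.457 AF 0.0484 q 0.05
((499.78436279296875, 238.53121948242188), (165.93101501464844, 168.0826416015625), 4.991022109985352)
sc [278. 449.] 0.05 [0.8024 0.2949] flat 0.460 AF 0.0495 q 0.41
sc [339. 274.] 0.05 [0.5787 0.0692] flat -0.379 AF 0.0431 q 0.30
sc [389. 245.] 0.06 [0.472  0.0703] flat -0.068 AF 0.0636 q 0.33
sc [232. 219.] 0.06 [ 0.6964 -0.1369] flat -0.158 AF 0.0560 q 0.56
sc [137. 189.] 0.05 [ 0.8411 -0.3268] flat -0.401 AF 0.0497 q 0.05
```

```bash
python3 -c "
from h import *
go(.5658,.0527,.12,.208)"
```

```text
turn 0.113 dx 0.5026 dy -0.4810 dz 0.0850 j6 -0.10
```

```bash
python3 -m creep '0.06 0 0 0 0.113; 0.06 0.0279 -0.0267 0.0047 0; 0.06 0.0279 -0.0267 0.0047 0; 0.06 0.0279 -0.0267 0.0047 0; 0.06 0.0279 -0.0267 0.0047 0; 0.06 0.0279 -0.0267 0.0047 0; 0.06 0.0279 -0.0267 0.0047 0; 0.06 0.0279 -0.0267 0.0047 0; 0.06 0.0279 -0.0267 0.0047 0; 0.06 0.0279 -0.0267 0.0047 0; 0.06 0.0279 -0.0267 0.0047 0; 0.06 0.0279 -0.0267 0.0047 0; 0.06 0.0279 -0.0267 0.0047 0; 0.06 0.0279 -0.0267 0.0047 0; 0.06 0.0279 -0.0267 0.0047 0; 0.06 0.0279 -0.0267 0.0047 0; 0.06 0.0279 -0.0267 0.0047 0; 0.06 0.0279 -0.0267 0.0047 0; 0.06 0.0279 -0.0267 0.0047 0; 0.06 0 0 0 0'
python3 -c "
from h import *
go(.5658,.0527,.014,.208)
s=snapshot('wrist');cv2.imwrite('pics/w1.png',s['color']);print(s['fx'],s['cx'],s['cy'],np.round(s['extrinsics'],3).tolist())"
```

```text
time: 1.92
tool_pos: [0.5673, 0.0575, 0.1187]
ee_rot: [-3.138, 0.001, 0.214]
wrist_force: [-0.4, -0.7, -0.9]
width: 0.0603
finger_force: 0.0
turn 0.006 dx -0.0025 dy 0.0043 dz 0.1047 j6 1.36
371.64829954431775 324.9963865021817 238.13915483689695 [[0.212, -0.977, -0.003, -0.063], [-0.943, -0.205, 0.263, 0.542], [-0.258, -0.053, -0.965, 0.456], [0.0, 0.0, 0.0, 1.0]]
```

View pics/w1.png

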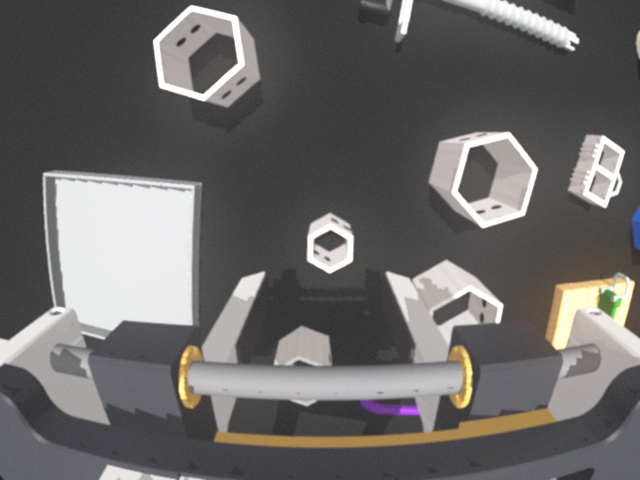

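The wrist view shows the small hex's rim at (330,248), with the fingertips at (258,275) and (398,275) straddling it. I'll cross-check its position with the fisheye ray.

```bash
cat >> h.py <<'E'
_ray=ray
def ray(s,px,z):
    if abs(s["fx"]-371.648)>1: return _ray(s,px,z)
    px=np.atleast_2d(px).astype(float);v=np.c_[px[:,0]-s["cx"],px[:,1]-s["cy"]]/s["fx"];r=np.hypot(*v.T)+1e-9
    d=np.c_[v*(np.sin(r)/r)[:,None],np.cos(r)]@s["extrinsics"][:3,:3];c=-s["extrinsics"][:3,:3].T@s["extrinsics"][:3,3]
    return (c+d*((z-c[2])/d[:,2])[:,None])[:,:2]
SZ={.04:.032,.05:.046,.06:.060,.043:.032,.053:.046,.063:.060}
def show(name,H,th=200,tol=.004):
    s=snapshot(name)
    for r in rims(s,H,th):
        if abs(r[4]-SZ[r[1]])<tol and r[5]>.3: print(name,np.round(r[0]),r[1],np.round(r[2],4),"flat %.3f AF %.4f q %.2f"%r[3:])
E
python3 - <<'E'
from h import *
for th in(215,235): show("wrist",[.04,.05,.06],th,.006)
E
```

```text
wrist [115. 471.] 0.04 [0.2147 0.2521] flat 0.237 AF 0.0344 q 0.40
wrist [459. 290.] 0.05 [ 0.5555 -0.0523] flat -0.307 AF 0.0463 q 0.78
wrist [325. 243.] 0.04 [0.5692 0.0554] flat -0.361 AF 0.0355 q 0.63
wrist [602. 169.] 0.05 [ 0.6792 -0.1521] flat -0.179 AF 0.0489 q 0.32
wrist [495. 179.] 0.06 [ 0.6448 -0.0447] flat 0.489 AF 0.0618 q 0.84
wrist [194.  46.] 0.06 [0.6852 0.1702] flat -0.149 AF 0.0611 q 0.93
wrist [538.  23.] 0.04 [ 0.7762 -0.0633] flat 0.029 AF 0.0378 q 0.63
wrist [475. 299.] 0.04 [ 0.5461 -0.0772] flat -0.363 AF 0.0304 q 0.82
wrist [323. 241.] 0.04 [0.5669 0.0548] flat -0.318 AF 0.0329 q 0.84
wrist [600. 169.] 0.05 [ 0.6791 -0.1525] flat -0.171 AF 0.0482 q 0.33
wrist [489. 169.] 0.06 [ 0.6444 -0.0452] flat 0.502 AF 0.0608 q 0.92
wrist [194.  44.] 0.06 [0.6852 0.1702] flat -0.152 AF 0.0607 q 0.94
wrist [540.  23.] 0.04 [ 0.7767 -0.0676] flat 0.006 AF 0.0345 q 0.62
```

```bash
python3 -m creep '0.06 -0.0018 0.0034 0.035 0.006; 0.06 0 0 0.035 0; 0.06 0 0 0.03 0; 0.06 0 0 0 0; 0.06 0 0 0 0'
```

```text
time: 2.48
tool_pos: [0.5627, 0.0468, 0.0199]
ee_rot: [-3.141, 0.004, 0.2]
wrist_force: [0.3, -0.5, 0.1]
width: 0.0599
finger_force: 0.0
```

```bash
python3 -m creep '0.06 0 0 0 0; 0.06 0 0 0 0; 0.06 0 0 0 0'; python3 -c "
from h import *
go(.5663,.0538,.014,.208)"
```

```text
time: 2.73
tool_pos: [0.5666, 0.0479, 0.0239]
ee_rot: [3.14, -0.005, 0.201]
wrist_force: [-0.3, -0.7, -0.7]
width: 0.0601
finger_force: 0.0
turn -0.007 dx 0.0009 dy -0.0059 dz 0.0099 j6 1.35
```

```bash
for i in 1 2 3 4; do python3 -m creep '0.06 0 0 0 0'|sed -n 2,3p; done
```

```text
tool_pos: [0.5661, 0.0481, 0.0231]
ee_rot: [3.141, -0.004, 0.202]
tool_pos: [0.5655, 0.0482, 0.0223]
ee_rot: [3.141, -0.002, 0.202]
tool_pos: [0.565, 0.0482, 0.0216]
ee_rot: [3.141, -0.001, 0.202]
tool_pos: [0.5647, 0.0483, 0.0212]
ee_rot: [3.141, -0.0, 0.202]
```

```bash
cat >> h.py <<'E'
import json
def go(x,y,z,yaw,cmd=None):  # from the commanded pose (book-keeping), arm settles to it within ~1 s
    c=cmd or json.load(open("cmd.json"));d=np.array([x,y,z])-c[:3]
    a,b=d[0]*np.cos(yaw)+d[1]*np.sin(yaw),d[0]*np.sin(yaw)-d[1]*np.cos(yaw)
    print("turn %.3f dx %.4f dy %.4f dz %.4f rows>=%.1f"%(c[3]-yaw,a,b,-d[2],np.linalg.norm(d)/.0417));json.dump([x,y,z,yaw],open("cmd.json","w"))
E
python3 -c "
from h import *
go(.5663,.0538,.014,.208,[.5640,.0484,.0212,.202])"
```

```text
turn -0.006 dx 0.0034 dy -0.0048 dz 0.0072 rows>=0.2
```

```bash
python3 -m creep '0.06 0.0034 -0.0048 0 -0.006; 0.06 0 0 0.0072 0; 0.06 0 0 0 0; 0.06 0 0 0 0; 0.06 0 0 0 0; 0.06 0 0 0 0; 0 0 0 0 0; 0 0 0 0 0; 0 0 0 0 0; 0 0 0 0 0; 0 0 0 0 0; 0 0 0 0 0'; python3 -c "
from h import *
go(.5663,.0538,.08,.208);go(.4714,.2190,.08,.611);go(.4714,.2190,.017,.611)"
```

```text
time: 4.07
tool_pos: [0.567, 0.0536, 0.0137]
ee_rot: [3.141, -0.0, 0.208]
wrist_force: [0.4, -0.1, -0.3]
width: 0.0319
finger_force: 30.0
turn 0.000 dx 0.0000 dy 0.0000 dz -0.0660 rows>=1.6
turn -0.403 dx 0.0170 dy -0.1898 dz -0.0000 rows>=4.6
turn 0.000 dx 0.0000 dy 0.0000 dz 0.0630 rows>=1.5
```

```bash
python3 -m creep '0 0 0 -0.033 0; 0 0 0 -0.033 0; 0 0 0 0 -0.101; 0 0 0 0 -0.101; 0 0 0 0 -0.101; 0 0 0 0 -0.1; 0 0.0028 -0.0316 0 0; 0 0.0028 -0.0316 0 0; 0 0.0028 -0.0316 0 0; 0 0.0028 -0.0316 0 0; 0 0.0029 -0.0317 0 0; 0 0.0029 -0.0317 0 0; 0 0 0 0.01 0; 0 0 0 0.01 0; 0 0 0 0.01 0; 0 0 0 0.01 0; 0 0 0 0 0; 0 0 0 0 0; 0 0 0 0 0; 0 0 0 0 0'; python3 -m creep '0 0 0 0.01 0; 0 0 0 0.01 0; 0 0 0 0 0; 0 0 0 0 0; 0 0 0 0.003 0; 0 0 0 0 0; 0 0 0 0 0; 0 0 0 0 0; 0 0 0 0 0; 0 0 0 0 0'
```

```text
time: 5.73
tool_pos: [0.4728, 0.2185, 0.0402]
ee_rot: [3.141, -0.001, 0.61]
wrist_force: [-0.1, 0.0, -0.3]
width: 0.0319
finger_force: 30.0
time: 6.57
tool_pos: [0.4721, 0.2188, 0.0167]
ee_rot: [3.141, -0.0, 0.611]
wrist_force: [-0.1, 0.4, -0.5]
width: 0.032
finger_force: 30.0
```

```bash
python3 -m creep '0.046 0 0 0 0; 0.046 0 0 0 0; 0.046 0 0 0 0; 0.046 0 0 0 0; 0.046 0 0 -0.03 0; 0.075 0 0 -0.04 0; 0.075 0 0 -0.033 0'; python3 -c "
from h import *
go(.4714,.2190,.12,.611);go(.4526,.0515,.12,.329);go(.4526,.0515,.018,.329)
"
```

```text
time: 7.15
tool_pos: [0.4717, 0.2187, 0.1209]
ee_rot: [-3.141, 0.001, 0.611]
wrist_force: [0.8, 1.5, 0.3]
width: 0.0561
finger_force: 0.0
turn 0.000 dx 0.0000 dy 0.0000 dz -0.1030 rows>=2.5
turn 0.282 dx -0.0719 dy 0.1524 dz -0.0000 rows>=4.0
turn 0.000 dx 0.0000 dy 0.0000 dz 0.1020 rows>=2.4
```

```bash
python3 -m creep '0.075 0 0 0 0.094; 0.075 0 0 0 0.094; 0.075 0 0 0 0.094; 0.075 -0.0144 0.0305 0 0; 0.075 -0.0144 0.0305 0 0; 0.075 -0.0144 0.0305 0 0; 0.075 -0.0144 0.0305 0 0; 0.075 -0.0143 0.0304 0 0; 0.075 0 0 0.03 0; 0.075 0 0 0.03 0; 0.075 0 0 0 0; 0.075 0 0 0 0; 0.075 0 0 0 0; 0.075 0 0 0 0; 0.075 0 0 0 0'; python3 - <<'E'
from h import *
show("top",[.04,.05,.06]);
for th in (245,252): show("wrist",[.043,.05],th,.006)
s=snapshot("wrist");cv2.imwrite("pics/w2.png",s["color"])
E
```

```text
time: 8.4
tool_pos: [0.4547, 0.0518, 0.0617]
ee_rot: [3.14, -0.003, 0.33]
wrist_force: [-0.3, -0.2, -0.2]
width: 0.075
finger_force: 0.0
top [348. 258.] 0.06 [ 0.5319 -0.0593] flat -0.296 AF 0.0625 q 0.86
top [338. 191.] 0.06 [ 0.6435 -0.0474] flat 0.503 AF 0.0626 q 0.83
top [209. 165.] 0.06 [0.6842 0.1683] flat -0.150 AF 0.0627 q 0.82
top [609. 113.] 0.04 [ 0.7851 -0.5325] flat 0.001 AF 0.0291 q 0.83
top [146. 109.] 0.05 [0.7957 0.2854] flat 0.496 AF 0.0481 q 0.35
top [574.  68.] 0.05 [ 0.8647 -0.4937] flat -0.002 AF 0.0491 q 0.88
top [318.  66.] 0.05 [ 0.8768 -0.0146] flat -0.092 AF 0.0449 q 0.46
wrist [324. 273.] 0.05 [0.4566 0.0539] flat -0.188 AF 0.0416 q 0.36
wrist [ 79. 162.] 0.043 [0.4719 0.2193] flat 0.083 AF 0.0330 q 0.88
wrist [325. 275.] 0.05 [0.4566 0.0539] flat -0.178 AF 0.0413 q 0.35
wrist [ 78. 163.] 0.043 [0.472  0.2191] flat 0.091 AF 0.0324 q 0.87
```

View pics/w2.png

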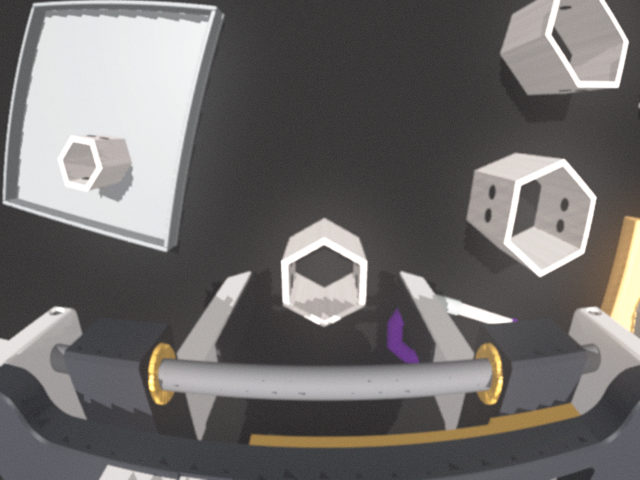

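The small hex stands upright in the tray at (78,163), which is world (0.472, 0.219). The medium, at (325,270), sits square between the open fingers.

```bash
python3 -m creep '0.075 0 0 0.021 0; 0.075 0 0 0.021 0; 0.075 0 0 0 0; 0.075 0 0 0 0; 0.075 0 0 0 0; 0.075 0 0 0 0; 0 0 0 0 0; 0 0 0 0 0; 0 0 0 0 0; 0 0 0 0 0; 0 0 0 0 0; 0 0 0 0 0'; python3 -c "
from h import *
go(.4526,.0515,.1,.329);go(.472,.2192,.1,.611);go(.472,.2192,.021,.611)"
```

```text
time: 9.6
tool_pos: [0.4533, 0.0514, 0.0179]
ee_rot: [3.141, -0.0, 0.329]
wrist_force: [-0.7, 0.1, 1.3]
width: 0.0461
finger_force: 30.0
turn 0.000 dx 0.0000 dy 0.0000 dz -0.0820 rows>=2.0
turn -0.282 dx 0.1121 dy -0.1262 dz -0.0000 rows>=4.0
turn 0.000 dx 0.0000 dy 0.0000 dz 0.0790 rows>=1.9
```

```bash
python3 -m creep '0 0 0 -0.041 0; 0 0 0 -0.041 0; 0 0 0 0 -0.094; 0 0 0 0 -0.094; 0 0 0 0 -0.094; 0 0.0224 -0.0252 0 0; 0 0.0224 -0.0252 0 0; 0 0.0224 -0.0252 0 0; 0 0.0224 -0.0252 0 0; 0 0.0225 -0.0254 0 0; 0 0 0 0.01 0; 0 0 0 0 0; 0 0 0 0 0; 0 0 0 0 0; 0 0 0 0 0; 0 0 0 0 0; 0 0 0 0 0; 0 0 0 0 0'; python3 - <<'E'
from h import *
show("wrist",[.043],250,.006)
s=snapshot("wrist")
for th in (225,245):  # rim of the held medium
    for r in rims(s,[get_obs()["tool_pos"][2]+.032],th):
        if .036<r[4]<.056: print(np.round(r[0]),np.round(r[2],4),r[3:])
cv2.imwrite("pics/w3.png",s["color"])
E
```

```text
time: 11.1
tool_pos: [0.4729, 0.2185, 0.09]
ee_rot: [3.141, -0.001, 0.61]
wrist_force: [0.3, -0.3, -0.6]
width: 0.046
finger_force: 30.0
[334. 121.] [0.5395 0.2657] (np.float32(0.09414775), np.float64(0.04674841318625113), np.float32(0.061538823))
[571.  47.] [0.6404 0.1981] (np.float32(-0.14985336), np.float64(0.042327486904442595), np.float32(0.93478125))
[573.  52.] [0.6404 0.1981] (np.float32(-0.14725372), np.float64(0.041925863049637184), np.float32(0.9550877))
```

View pics/w3.png

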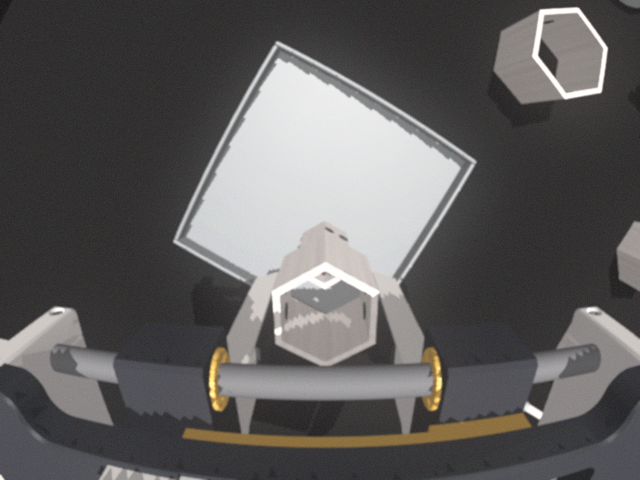

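The held medium is centred between the fingers at (325,285), and the small hex shows directly behind it at (325,235), in line. Descending in small steps.

```bash
python3 -m creep '0 0 0 0.012 0; 0 0 0 0.012 0; 0 0 0 0.008 0; 0 0 0 0.005 0; 0 0 0 0 0; 0 0 0 0 0; 0 0 0 0 0'; python3 -m creep '0 0 0 0.01 0; 0 0 0 0.01 0; 0 0 0 0.008 0; 0 0 0 0.004 0; 0 0 0 0 0; 0 0 0 0 0; 0 0 0 0 0; 0 0 0 0 0; 0 0 0 0 0'
```

```text
time: 11.78
tool_pos: [0.4729, 0.2192, 0.0528]
ee_rot: [3.141, -0.0, 0.611]
wrist_force: [-0.2, 0.7, -0.5]
width: 0.046
finger_force: 30.0
time: 12.53
tool_pos: [0.4721, 0.2188, 0.0207]
ee_rot: [-3.141, 0.001, 0.611]
wrist_force: [-3.6, -2.2, 4.8]
width: 0.0461
finger_force: 30.0
```

```bash
python3 -m creep '0.06 0 0 0 0; 0.06 0 0 0 0; 0.06 0 0 0 0; 0.06 0 0 0 0; 0.06 0 0 -0.03 0; 0.085 0 0 -0.035 0; 0.085 0 0 -0.035 0; 0.085 0 0 0 0; 0.085 0 0 0 0'; python3 -c "
from h import *
go(.472,.2192,.121,.611);go(.5325,-.0583,.121,.228);go(.5325,-.0583,.026,.228)
show('wrist',[.043,.053],245,.008)"
```

```text
time: 13.28
tool_pos: [0.4746, 0.2197, 0.1235]
ee_rot: [3.14, -0.006, 0.611]
wrist_force: [-0.2, -0.5, -0.3]
width: 0.0826
finger_force: 0.0
turn 0.000 dx 0.0000 dy 0.0000 dz -0.1000 rows>=2.4
turn 0.383 dx -0.0038 dy 0.2840 dz -0.0000 rows>=6.8
turn 0.000 dx 0.0000 dy 0.0000 dz 0.0950 rows>=2.3
wrist [323. 254.] 0.053 [0.4716 0.2192] flat 0.086 AF 0.0469 q 0.90
```

Medium rim confirmed at (0.4716, 0.2192) on the tray floor height. On to the first large hex.

```bash
python3 -m creep '0.085 0 0 0 0.0957; 0.085 0 0 0 0.0957; 0.085 0 0 0 0.0957; 0.085 0 0 0 0.0959; 0.085 -0.0005 0.0355 0 0; 0.085 -0.0005 0.0355 0 0; 0.085 -0.0005 0.0355 0 0; 0.085 -0.0005 0.0355 0 0; 0.085 -0.0005 0.0355 0 0; 0.085 -0.0005 0.0355 0 0; 0.085 -0.0004 0.0355 0 0; 0.085 -0.0004 0.0355 0 0; 0.085 0 0 0 0; 0.085 0 0 0 0; 0.085 0 0 0 0; 0.085 0 0 0 0; 0.085 0 0 0 0; 0.085 0 0 0 0'; python3 - <<'E'
from h import *
for th in(225,245): show("wrist",[.053,.06],th,.006)
E
```

```text
time: 14.83
tool_pos: [0.5329, -0.0572, 0.1205]
ee_rot: [-3.141, 0.0, 0.23]
wrist_force: [-0.7, -0.1, 0.0]
width: 0.0846
finger_force: 0.0
wrist [ 35. 328.] 0.053 [0.3653 0.2295] flat -0.353 AF 0.0484 q 0.60
wrist [326. 252.] 0.06 [ 0.5336 -0.0575] flat -0.296 AF 0.0608 q 0.74
wrist [347.  80.] 0.06 [ 0.6443 -0.0456] flat 0.503 AF 0.0609 q 0.93
wrist [81. 23.] 0.053 [0.6735 0.1761] flat -0.106 AF 0.0445 q 0.89
wrist [ 16. 243.] 0.053 [0.4721 0.219 ] flat 0.107 AF 0.0476 q 0.75
wrist [326. 248.] 0.06 [ 0.5333 -0.0576] flat -0.298 AF 0.0601 q 0.79
wrist [341.  80.] 0.06 [ 0.6443 -0.0456] flat 0.500 AF 0.0606 q 0.94
wrist [82. 19.] 0.053 [0.6737 0.1763] flat -0.106 AF 0.0444 q 0.89
```

```bash
python3 -m creep '0.085 0.0007 0 0.032 0; 0.085 0 0 0.032 0; 0.085 0 0 0.02 0; 0.085 0 0 0.011 0; 0.085 0 0 0 0; 0.085 0 0 0 0; 0.085 0 0 0 0; 0.085 0 0 0 0; 0 0 0 0 0; 0 0 0 0 0; 0 0 0 0 0; 0 0 0 0 0; 0 0 0 0 0; 0 0 0 0 0'; python3 -c "
from h import *
go(.5332,-.0581,.115,.228,[.5332,-.0581,.026,.228]);go(.472,.2192,.115,.611);go(.472,.2192,.029,.611)"
```

```text
time: 16.1
tool_pos: [0.534, -0.0584, 0.026]
ee_rot: [3.141, -0.0, 0.228]
wrist_force: [-0.1, -0.1, 2.2]
width: 0.0598
finger_force: 30.0
turn 0.000 dx 0.0000 dy 0.0000 dz -0.0890 rows>=2.1
turn -0.383 dx 0.1090 dy -0.2622 dz -0.0000 rows>=6.8
turn 0.000 dx 0.0000 dy 0.0000 dz 0.0860 rows>=2.1
```

```bash
python3 -m creep '0 0 0 -0.03 0; 0 0 0 -0.03 0; 0 0 0 -0.029 0; 0 0 0 0 -0.0957; 0 0 0 0 -0.0957; 0 0 0 0 -0.0957; 0 0 0 0 -0.0959; 0 0.0136 -0.0328 0 0; 0 0.0136 -0.0328 0 0; 0 0.0136 -0.0328 0 0; 0 0.0136 -0.0328 0 0; 0 0.0136 -0.0328 0 0; 0 0.0136 -0.0328 0 0; 0 0.0137 -0.0327 0 0; 0 0.0137 -0.0327 0 0; 0 0 0 0.015 0; 0 0 0 0 0; 0 0 0 0 0; 0 0 0 0 0; 0 0 0 0 0'; python3 -m creep '0 0 0 0 0; 0 0 0 0 0; 0 0 0 0.01 0; 0 0 0 0.005 0; 0 0 0 0 0; 0 0 0 0 0; 0 0 0 0 0'
```

```text
time: 17.77
tool_pos: [0.4733, 0.218, 0.1001]
ee_rot: [3.141, -0.0, 0.609]
wrist_force: [0.8, 0.4, -1.2]
width: 0.0599
finger_force: 30.0
time: 18.35
tool_pos: [0.4726, 0.2189, 0.0844]
ee_rot: [-3.142, 0.001, 0.611]
wrist_force: [-0.2, 0.3, -1.6]
width: 0.0596
finger_force: 30.0
```

```bash
python3 -m creep '0 0 0 0.01 0; 0 0 0 0.005 0; 0 0 0 0 0; 0 0 0 0 0; 0 0 0 0 0'; python3 -m creep '0 0 0 0.012 0; 0 0 0 0.012 0; 0 0 0 0.01 0; 0 0 0 0.006 0; 0 0 0 0.001 0; 0 0 0 0 0; 0 0 0 0 0; 0 0 0 0 0; 0 0 0 0 0; 0 0 0 0 0'
```

```text
time: 18.77
tool_pos: [0.4727, 0.219, 0.0695]
ee_rot: [3.142, 0.0, 0.611]
wrist_force: [0.2, -0.9, -0.9]
width: 0.0596
finger_force: 30.0
time: 19.6
tool_pos: [0.4718, 0.2187, 0.0286]
ee_rot: [-3.141, 0.002, 0.611]
wrist_force: [-3.0, -1.6, 5.4]
width: 0.0597
finger_force: 30.0
```

```bash
python3 -m creep '0.074 0 0 0 0; 0.074 0 0 0 0; 0.074 0 0 0 0; 0.074 0 0 0 0; 0.074 0 0 -0.031 0; 0.085 0 0 -0.035 0; 0.085 0 0 -0.035 0; 0.085 0 0 0 0; 0.085 0 0 0 0; 0.085 0 0 0 0; 0.085 0 0 0 0'; python3 -c "
from h import *
go(.6848,.1695,.13,.374,[.472,.2192,.13,.611]);go(.6848,.1695,.026,.374)
show('wrist',[.043,.053,.063],245,.008)
s=snapshot('wrist');cv2.imwrite('pics/w4.png',s['color'])"
```

```text
time: 20.52
tool_pos: [0.4716, 0.2186, 0.1276]
ee_rot: [-3.141, 0.004, 0.611]
wrist_force: [-0.4, -0.2, -0.1]
width: 0.0852
finger_force: 0.0
turn 0.237 dx 0.1799 dy 0.1240 dz -0.0000 rows>=5.2
turn 0.000 dx 0.0000 dy 0.0000 dz 0.1040 rows>=2.5
wrist [327. 251.] 0.053 [0.4715 0.2193] flat 0.087 AF 0.0465 q 0.89
wrist [326. 258.] 0.063 [0.4715 0.2193] flat 0.084 AF 0.0599 q 0.71
wrist [541.  53.] 0.063 [0.6829 0.1718] flat -0.148 AF 0.0593 q 0.92
```

View pics/w4.png

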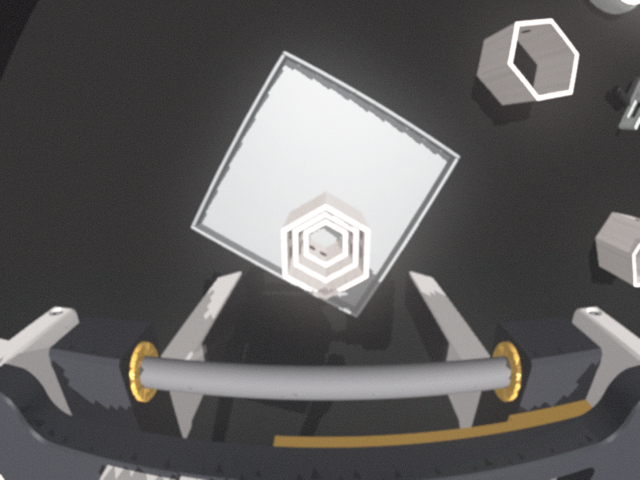

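All three are concentric in the tray at (325,248), world (0.4715, 0.2193). Next is the second large hex.

```bash
python3 -m creep '0.085 0 0 0 0.1185; 0.085 0 0 0 0.1185; 0.085 0.03 0.0207 0 0; 0.085 0.03 0.0207 0 0; 0.085 0.03 0.0207 0 0; 0.085 0.03 0.0207 0 0; 0.085 0.03 0.0206 0 0; 0.085 0.0299 0.0206 0 0; 0.085 0 0 0 0; 0.085 0 0 0 0; 0.085 0 0 0 0; 0.085 0 0 0 0; 0.085 0 0 0 0; 0.085 0 0 0 0; 0.085 0 0 0 0'; python3 - <<'E'
from h import *
for th in(225,245): show("wrist",[.06],th,.006)
E
```

```text
time: 21.87
tool_pos: [0.6849, 0.1698, 0.1309]
ee_rot: [3.141, -0.001, 0.375]
wrist_force: [0.4, -0.1, -1.0]
width: 0.0853
finger_force: 0.0
wrist [327. 249.] 0.06 [0.6855 0.1707] flat -0.152 AF 0.0602 q 0.94
wrist [323. 250.] 0.06 [0.6855 0.1707] flat -0.148 AF 0.0594 q 0.94
```

```bash
python3 -m creep '0.085 0.0011 -0.0009 0.033 0; 0.085 0 0 0.033 0; 0.085 0 0 0.025 0; 0.085 0 0 0.013 0; 0.085 0 0 0 0; 0.085 0 0 0 0; 0.085 0 0 0 0; 0.085 0 0 0 0; 0 0 0 0 0; 0 0 0 0 0; 0 0 0 0 0; 0 0 0 0 0; 0 0 0 0 0; 0 0 0 0 0'; python3 -c "
from h import *
go(.5363,.2249,.116,.611,[.6855,.1707,.116,.374]);go(.5363,.2249,.0295,.611)"
```

```text
time: 23.13
tool_pos: [0.6864, 0.1704, 0.0261]
ee_rot: [3.141, -0.001, 0.374]
wrist_force: [-0.3, -0.7, 1.4]
width: 0.0598
finger_force: 30.0
turn -0.237 dx -0.0911 dy -0.1300 dz -0.0000 rows>=3.8
turn 0.000 dx 0.0000 dy 0.0000 dz 0.0865 rows>=2.1
```

```bash
python3 -m creep '0 0 0 -0.03 0; 0 0 0 -0.03 0; 0 0 0 -0.03 0; 0 0 0 0 -0.1185; 0 0 0 0 -0.1185; 0 -0.0182 -0.026 0 0; 0 -0.0182 -0.026 0 0; 0 -0.0182 -0.026 0 0; 0 -0.0182 -0.026 0 0; 0 -0.0183 -0.026 0 0; 0 0 0 0 0; 0 0 0 0 0; 0 0 0 0 0; 0 0 0 0 0; 0 0 0 0 0; 0 0 0 0 0; 0 0 0 0 0; 0 0 0 0 0'; python3 -m creep '0 0 0 0.015 0; 0 0 0 0.015 0; 0 0 0 0.015 0; 0 0 0 0 0; 0 0 0 0 0; 0 0 0 0.015 0; 0 0 0 0.015 0; 0 0 0 0.009 0; 0 0 0 0.0025 0; 0 0 0 0 0; 0 0 0 0 0; 0 0 0 0 0; 0 0 0 0 0; 0 0 0 0 0; 0 0 0 0 0'
```

```text
time: 24.63
tool_pos: [0.5374, 0.2244, 0.1154]
ee_rot: [3.142, 0.0, 0.61]
wrist_force: [-0.6, -0.7, -0.6]
width: 0.0596
finger_force: 30.0
time: 25.88
tool_pos: [0.5371, 0.2248, 0.0294]
ee_rot: [3.141, -0.0, 0.611]
wrist_force: [0.5, 0.4, -1.3]
width: 0.0599
finger_force: 30.0
```

```bash
python3 -m creep '0 -0.002 -0.0012 0 0; 0 -0.002 -0.0012 0 0; 0 0 0 0 0; 0 0 0 0 0; 0 0 0 0 0; 0 0 0 0 0; 0 0 0 0 0; 0 0 0 0 0; 0 0 0 0 0; 0 0 0 0 0'; python3 - <<'E'
from h import *
for th in(225,245): show("wrist",[.053,.063],th,.008)
E
```

```text
time: 26.72
tool_pos: [0.5324, 0.2243, 0.0291]
ee_rot: [3.141, 0.0, 0.611]
wrist_force: [-0.3, 0.0, -1.5]
width: 0.0595
finger_force: 30.0
wrist [332. 287.] 0.053 [0.541  0.2339] flat -0.029 AF 0.0392 q 0.35
wrist [323. 282.] 0.053 [0.541  0.2339] flat -0.027 AF 0.0383 q 0.36
```

```bash
python3 -m creep '0 -0.0013 -0.00075 0 0; 0 0 0 0 0; 0 0 0 0 0; 0 0 0 0 0; 0 0 0 0 0; 0 0 0 0 0; 0 0 0 0 0'; python3 -m creep '0.066 0 0 0 0; 0.07 0 0 0 0; 0.07 0 0 0 0; 0.07 0 0 0 0; 0.07 0 0 -0.03 0; 0.085 0 0 -0.035 0; 0.085 0 0 -0.035 0; 0.085 0 0 0 0; 0.085 0 0 0 0; 0.085 0 0 0 0; 0.085 0 0 0 0; 0.085 0 0 0 0'; python3 - <<'E'
from h import *
for th in(235,250): show("wrist",[.053,.063],th,.008)
s=snapshot("wrist");cv2.imwrite("pics/w5.png",s["color"])
show("top",[.053,.06,.063],250)
E
```

```text
time: 27.4
tool_pos: [0.5308, 0.2242, 0.0291]
ee_rot: [3.142, 0.0, 0.611]
wrist_force: [-0.1, -0.7, -2.0]
width: 0.0601
finger_force: 30.0
time: 28.4
tool_pos: [0.5297, 0.2239, 0.127]
ee_rot: [-3.141, 0.004, 0.611]
wrist_force: [-0.6, 0.3, -0.5]
width: 0.0849
finger_force: 0.0
wrist [610.  26.] 0.053 [0.8334 0.1409] flat -0.146 AF 0.0529 q 0.31
wrist [612.  27.] 0.053 [0.8335 0.1411] flat -0.144 AF 0.0524 q 0.33
top [337. 191.] 0.06 [ 0.6437 -0.0474] flat 0.503 AF 0.0604 q 0.87
top [337. 191.] 0.063 [ 0.6428 -0.0473] flat 0.503 AF 0.0602 q 0.87
top [143. 109.] 0.053 [0.7952 0.2851] flat 0.516 AF 0.0438 q 0.37
```

View pics/w5.png

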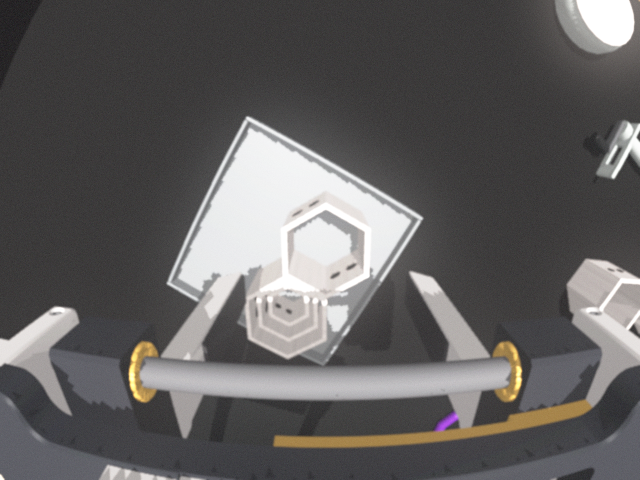

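The second large hex stands flat to flat with the nest, its rim at (327,250) and the nest at (287,310). Next is the last large hex.

```bash
python3 -c "
from h import *
go(.6444,-.0457,.13,1.026,[.5302,.2244,.1295,.611])"
```

```text
turn -0.415 dx -0.1718 dy 0.2376 dz -0.0005 rows>=7.0
```

```bash
python3 -m creep '0.085 0 0 -0.0005 -0.1037; 0.085 0 0 0 -0.1037; 0.085 0 0 0 -0.1038; 0.085 0 0 0 -0.1038; 0.085 -0.0215 0.0297 0 0; 0.085 -0.0215 0.0297 0 0; 0.085 -0.0215 0.0297 0 0; 0.085 -0.0215 0.0297 0 0; 0.085 -0.0215 0.0297 0 0; 0.085 -0.0215 0.0297 0 0; 0.085 -0.0215 0.0297 0 0; 0.085 -0.0213 0.0297 0 0; 0.085 0 0 0 0; 0.085 0 0 0 0; 0.085 0 0 0 0; 0.085 0 0 0 0; 0.085 0 0 0 0; 0.085 0 0 0 0; 0.085 0 0 0 0'; python3 - <<'E'
from h import *
for th in(225,245): show("wrist",[.06],th,.006)
# top view: holes of the tray blobs -> inner hexes
s=snapshot("top");cv2.imwrite("pics/t2.png",cv2.resize(s["color"][215:345,105:235],None,fx=4.5,fy=4.5,interpolation=cv2.INTER_CUBIC))
E
```

```text
time: 30.18
tool_pos: [0.6448, -0.0447, 0.13]
ee_rot: [3.141, -0.0, 1.027]
wrist_force: [-0.6, 0.2, 0.3]
width: 0.0853
finger_force: 0.0
wrist [326. 243.] 0.06 [ 0.6478 -0.038 ] flat 0.401 AF 0.0544 q 0.49
```

View pics/t2.png

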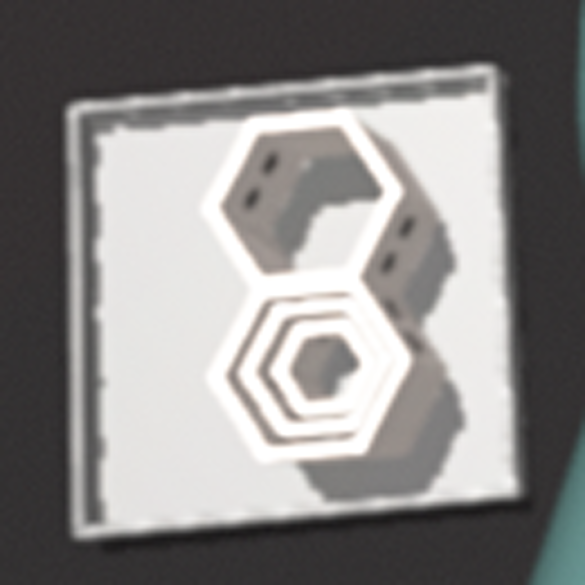

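The top crop shows the nest at (310,365) and the second large hex at (300,205) sharing a full flat. The free pocket is to their left, which is +y. Picking the third large hex.

```bash
python3 -m creep '0.085 0 0 0.033 0; 0.085 0 0 0.033 0; 0.085 0 0 0.025 0; 0.085 0 0 0.013 0; 0.085 0 0 0 0; 0.085 0 0 0 0; 0.085 0 0 0 0; 0.085 0 0 0 0; 0 0 0 0 0; 0 0 0 0 0; 0 0 0 0 0; 0 0 0 0 0; 0 0 0 0 0; 0 0 0 0 0'; python3 -c "
from h import *
go(.4966,.2777,.126,1.657,[.6444,-.0457,.126,1.026])"
```

```text
time: 31.5
tool_pos: [0.6451, -0.0458, 0.0261]
ee_rot: [3.141, -0.0, 1.026]
wrist_force: [-0.5, -0.4, 2.3]
width: 0.0598
finger_force: 30.0
turn -0.631 dx 0.3349 dy -0.1194 dz -0.0000 rows>=8.5
```

```bash
python3 -m creep '0 0 0 -0.03 0; 0 0 0 -0.035 0; 0 0 0 -0.035 0; 0 0 0 0 -0.105; 0 0 0 0 -0.105; 0 0 0 0 -0.105; 0 0 0 0 -0.105; 0 0 0 0 -0.105; 0 0 0 0 -0.106; 0 0.0335 -0.0119 0 0; 0 0.0335 -0.0119 0 0; 0 0.0335 -0.0119 0 0; 0 0.0335 -0.0119 0 0; 0 0.0335 -0.0119 0 0; 0 0.0335 -0.0119 0 0; 0 0.0335 -0.012 0 0; 0 0.0335 -0.012 0 0; 0 0.0335 -0.012 0 0; 0 0.0334 -0.012 0 0'; python3 -m creep '0 0 0 0 0; 0 0 0 0 0; 0 0 0 0 0; 0 0 0 0 0; 0 0 0 0 0; 0 0 0 0 0; 0 0 0 0.015 0; 0 0 0 0.01 0; 0 0 0 0 0; 0 0 0 0 0; 0 0 0 0 0; 0 0 0 0 0; 0 0 0 0 0'; python3 - <<'E'
from h import *
s=snapshot("wrist");cv2.imwrite("pics/w6.png",s["color"])
E
```

```text
time: 33.08
tool_pos: [0.4959, 0.2789, 0.1252]
ee_rot: [-3.141, 0.0, 1.657]
wrist_force: [0.8, 0.0, -1.2]
width: 0.0601
finger_force: 30.0
time: 34.17
tool_pos: [0.4977, 0.2778, 0.1014]
ee_rot: [3.14, -0.0, 1.657]
wrist_force: [0.3, 0.1, -0.9]
width: 0.0598
finger_force: 30.0
```

View pics/w6.png

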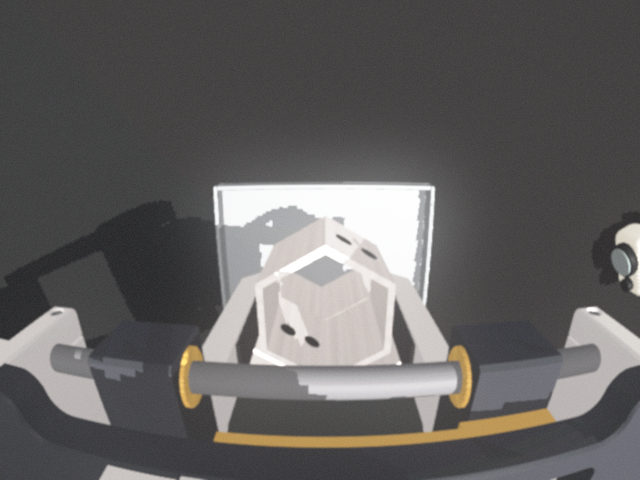

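The held hex is at (325,310) over the empty pocket of the tray, with its flats square to the fingers. Lowering it now.

```bash
python3 -m creep '0 0 0 0.012 0; 0 0 0 0.012 0; 0 0 0 0.008 0; 0 0 0 0 0; 0 0 0 0 0; 0 0 0 0 0'; python3 -m creep '0 0 0 0.012 0; 0 0 0 0.012 0; 0 0 0 0.01 0; 0 0 0 0.0055 0; 0 0 0 0 0; 0 0 0 0 0; 0 0 0 0 0; 0 0 0 0 0; 0 0 0 0 0; 0 0 0 0 0'; python3 -m creep '0 -0.0015 0 0 0; 0 -0.0015 0 0 0; 0 0 0 0 0; 0 0 0 0 0; 0 0 0 0 0; 0 0 0 0 0; 0 0 0 0 0; 0 0 0 0 0'
```

```text
time: 34.72
tool_pos: [0.4972, 0.2776, 0.0684]
ee_rot: [-3.141, 0.0, 1.657]
wrist_force: [-0.3, -0.0, -0.3]
width: 0.0598
finger_force: 30.0
time: 35.55
tool_pos: [0.4972, 0.2776, 0.0288]
ee_rot: [-3.142, 0.0, 1.657]
wrist_force: [-0.3, 0.6, 0.5]
width: 0.0597
finger_force: 30.0
time: 36.22
tool_pos: [0.4975, 0.2746, 0.0291]
ee_rot: [3.142, 0.0, 1.657]
wrist_force: [0.2, 0.2, -0.5]
width: 0.0601
finger_force: 30.0
```

```bash
for i in 1 2; do python3 -m creep '0 -0.001 0 0 0; 0 0 0 0 0; 0 0 0 0 0; 0 0 0 0 0; 0 0 0 0 0; 0 0 0 0 0' | sed -n '2p;4p'; done
```

```text
tool_pos: [0.4975, 0.2736, 0.0292]
wrist_force: [-0.2, 0.3, -2.3]
tool_pos: [0.4977, 0.2725, 0.0292]
wrist_force: [-0.8, -1.0, -1.0]
```

```bash
python3 -m creep '0.066 0 0 0 0; 0.07 0 0 0 0; 0.07 0 0 0 0; 0.07 0 0 0 0; 0.07 0 0 -0.03 0; 0.08 0 0 -0.04 0; 0.08 0 0 -0.04 0; 0.08 0 0 -0.04 0; 0.08 0 0.0 0 0; 0.08 -0.04 0 0 0; 0.08 -0.04 0 0 0; 0.08 -0.04 0 0 0; 0.08 -0.04 0 0 0; 0.08 -0.04 0 0 0; 0.08 -0.04 0 0 0; 0.08 0 0 0 0; 0.08 0 0 0 0; 0.08 0 0 0 0; 0.08 0 0 0 0'; python3 - <<'E'
from h import *
s=snapshot("top");c=s["color"][215:345,105:235];cv2.imwrite("pics/t3.png",cv2.resize(c,None,fx=4.5,fy=4.5,interpolation=cv2.INTER_CUBIC))
g=s["color"].min(2);print(np.unique(g[270:330,130:150],return_counts=True)[0][-3:])
E
```

```text
time: 38.8
tool_pos: [0.5182, 0.0346, 0.1791]
ee_rot: [3.142, -0.0, 1.658]
wrist_force: [0.3, 0.2, 0.2]
width: 0.0802
finger_force: 0.0
[73 74 77]
```

View pics/t3.png

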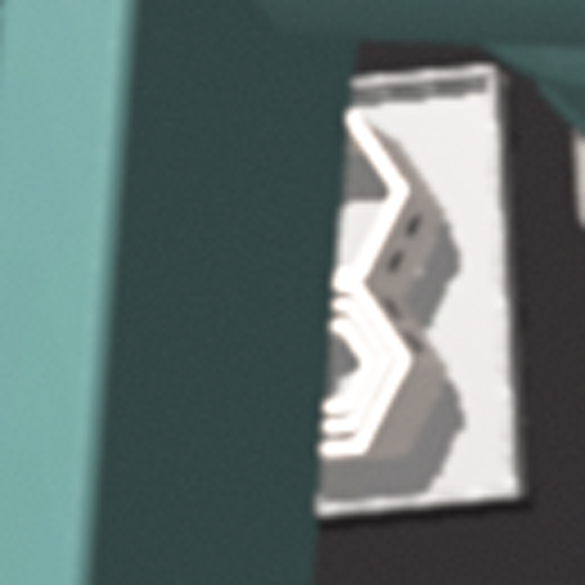

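The arm blocks the left half of the tray crop. I'll back it further away and look again.

```bash
python3 -m creep '0.08 -0.04 0 0 0; 0.08 -0.04 0 0 0; 0.08 -0.04 0 0 0; 0.08 -0.04 0 0 0; 0.08 -0.04 0 0 0; 0.08 -0.04 0 0 0; 0.08 -0.04 0 0 0; 0.08 0 0 0 0; 0.08 0 0 0 0; 0.08 0 0 0 0; 0.08 0 0 0 0'; python3 - <<'E'
from h import *
s=snapshot("top");c=s["color"][215:345,105:235];cv2.imwrite("pics/t4.png",cv2.resize(c,None,fx=4.5,fy=4.5,interpolation=cv2.INTER_CUBIC))
# inner outlines (holes) of the rims at z=.063: every hole contour with its equivalent AF, centre, flat angle
k=6;g=cv2.resize(s["color"].min(2),None,fx=k,fy=k,interpolation=cv2.INTER_CUBIC)
for th in(246,251):
    cs,hi=cv2.findContours((g>th).astype(np.uint8),cv2.RETR_CCOMP,cv2.CHAIN_APPROX_NONE)
    for c,h in zip(cs,hi[0]):
        px=(cv2.convexHull(c)[:,0]+.5)/k-.5
        if 105<px[:,0].mean()<235 and 215<px[:,1].mean()<345:
            P=ray(s,px,.063).astype(np.float32);A=cv2.contourArea(P);M=cv2.moments(P*1000)
            if A>2e-4: 
                n=np.roll(P,-1,0)-P;L=np.hypot(*n.T);f=(L*np.exp(6j*(np.arctan2(n[:,1],n[:,0])+np.pi/2))).sum()
                print(th,"hole" if h[3]>=0 else "outer",np.round([M["m10"]/M["m00"],M["m01"]/M["m00"]],1),"AF %.1f flat %.3f"%(1e3*np.sqrt(A/.866),np.angle(f)/6))
E
```

```text
time: 39.77
tool_pos: [0.5428, -0.2434, 0.1793]
ee_rot: [3.142, -0.0, 1.66]
wrist_force: [1.1, -0.5, -0.5]
width: 0.0797
finger_force: 0.0
246 outer [498.9 235.8] AF 113.8 flat 0.326
246 hole [470.2 211.2] AF 24.7 flat 0.075
246 hole [470.5 215.1] AF 38.2 flat 0.138
246 hole [469.6 216.5] AF 53.9 flat 0.070
246 hole [497.6 270.8] AF 53.7 flat 0.089
246 hole [529.9 220. ] AF 53.3 flat 0.081
251 outer [499.  235.8] AF 113.2 flat 0.330
251 hole [470.2 211.2] AF 25.4 flat 0.089
251 hole [470.4 213.7] AF 40.3 flat 0.093
251 hole [469.6 216.3] AF 54.8 flat 0.069
251 hole [497.5 270.7] AF 54.4 flat 0.092
251 hole [529.8 220. ] AF 54.0 flat 0.077
```

View pics/t4.png

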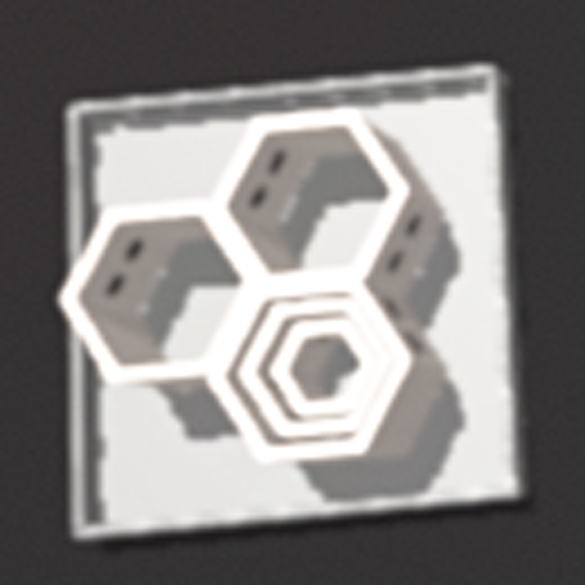

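The three large hexes form a tight triangle in crop t4: nest (310,365), second (310,205), third (150,290). Centre distances are 60.3, 61.1 and 60.1 mm and the flats agree within 0.03 rad, all inside tolerance. Handing in.

```bash
python3 -m creep '0.08 0 0 0 0; 0.08 0 0 0 0; 0.08 0 0 0 0; 0.08 0 0 0 0; 0.08 0 0 0 0; 0.08 0 0 0 0' | head -1; python3 -c "
from bench import *
print(close_job())"
```

```text
time: 40.32
the job is handed in; nothing more can be done
None
```

All five hexes stand in the tray, the small, medium and one large nested and the three large ones packed flat to flat (centres measured 60–61 mm apart), and the job was handed in at 40 s without the result being reported back.

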